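Square up and cover a stack of component boxes

TASK

On the repair bench a component box has been left crooked on top of the box that is clamped to the bench: first push it square until its skirt drops fully home over the box below. Then take the one of the two loose covers whose cut corner matches the boxes and lower it (do not drop it) onto the top box, cut corner over cut corner, until it sits flush and fully home, and let go. Leave the other cover, which is mirror-handed, and everything else on the bench where it lies.

Things in the scene. Friction and masses are not known exactly. Their poses are not given: they have to be found in the camera images.
- bottom_box: Grey plastic component box on an aluminium plate 160 x 112 x 8 mm, fixed to the bench. Origin: centre of the plate's underside, on the bench; x along its long side, y its short side, z up. Flange 136 x 96 mm at z 8 to 22; end cleats out to x +-79, up to z 24; above that 124 x 84 mm up to its flat solid top at z 50, +x+y corner cut at 45 degrees, 22 mm along each side.
- middle_box: Loose grey box, 0.3 to 0.55 kg. Origin: centre of its open underside; x long side. Skirt z 0 to 10 mm, 137 x 97 outside, 130 x 90 inside at the foot, 127 x 87 higher; flange 136 x 96, z 10 to 14; then 124 x 84 up to a solid flat top at z 42. +x+y corner cut all the way. Slides when pushed on the skirt, drops once square. Home: origin 40 mm above bottom_box's, axes parallel.
- middle_box_cut (a point): Middle of the cut corner's top edge, (51, 31, 42) mm from the middle box's origin. At the start that box lies up to 30 mm off along the bottom box's x either way, 10 to 20 mm off to its +y, turned up to 0.15 rad, up to 10 mm too high and tilted up to 0.3 rad, its skirt partly standing on the top of the box below.
- bottom_box_cut (a point): Middle of the cut corner's top edge on the bottom box: (51, 31, 50) mm from its origin.
- cover: Fitting cover, loose, grey, 0.1 to 0.2 kg, on the bench left or right of the boxes. Origin: centre of its open underside. Skirt and flange as the middle box (137 x 97, z 0 to 14 mm), +x+y corner cut (seen from above, long side level: upper right or lower left). Grip rib on top: centred, 14 mm thick in y, 70 long in x, top at z 44. Home: origin 32 mm above middle_box's, x along its x, not reversed.
- cover_cut (a point): Point on top of the fitting cover's flange near its cut corner, (51, 31, 14) mm from its origin; straight above middle_box_cut when home. Turned by half a turn, the cover does not go home.
- other_cover: Mirror-handed cover that does not fit: same sizes, but the +x-y corner is cut (seen from above, long side level: upper left or lower right). On the side where the fitting cover is not. Leave it alone.
- transformer: small steel and copper transformer standing on the bench, 60 x 50 x 40 mm, origin under its centre; leave alone
- spool: green solder spool standing on the bench, 60 mm across, 50 mm high, origin under its centre; leave alone
- screwdriver: screwdriver lying on the bench, 180 mm long along its x; leave alone
- meter: yellow hand meter lying on the bench, 150 x 75 x 41 mm, origin under its centre; leave alone
- board: green circuit board lying on the bench, 110 x 180 mm, 37 mm high with its parts, origin under its centre, held down on the bench; leave alone
There are look-alikes about, which are no part of the job. What is shaped like the middle_box but orange, pink or purple is not meant.

How it is judged:
By the outcome, as a careful person would: the job done as asked, in the order asked, and still so for the second after the job is handed in, with the robot touching nothing.
It also fails if it takes over 72 s, if anything falls off the work surface, if the arm or the gripper's body presses on something with over 40 N, if the wrist force passes 120 N, or if a joint passes its speed limit or range.

ROBOT

A 6-joint arm with a two-finger parallel gripper is mounted at the origin on the work surface. World frame = base frame: x ahead of the robot, y to its left, z up, the work surface at z = 0. Lengths are in m, angles in rad, forces in N, time in s.
With the tool pointing down it reaches from about 0.4 to 0.825 m from the base axis. Payload 7 kg.
Tool frame: the origin (TCP) lies on the mounting face of the last link; the fingertips stand arm.tcp_to_tips ahead of it and the grasp point (between the pads) lies 159 mm ahead of it (arm.tcp_to_tips is the distance from the TCP to the fingertips, in m); z points along the fingers, y is the direction in which the jaws open and shut (so a half turn about z gives the same grasp; the last joint's range is limited). The gripper opens to 88 mm and grips with 3 to 60 N. Pads are 19 mm wide; open, the fingers measure 130 mm over their backs; the gripper's body (78 mm by 193 mm) begins 47 mm behind the grasp point.
Start: joints at [1.513, 0.359, 0.012, 0, -1.224, -0.288], TCP at [0.229, 0.635, 0.405] pointing down, gripper open.
Joint ranges: [-3.07, 3.07], [-1.43, 2.12], [-1.02, 1.25], [-3.03, 1.67], [-3.05, -0], [-3.03, 3.03]. Speed limits (rad/s): [2.39, 2.39, 3.01, 3.14, 3.14, 3.14].

INTERFACE

Orientations are given as [roll, pitch, yaw] about the fixed x, y, z axes, in that order (R = Rz(yaw) Ry(pitch) Rx(roll)).
In Python, from station import arm, cams, job_done, finder gives the robot as it stands.
- The arm moves only by the tool play_rows, never from a script. Its argument "targets" is a list that holds one entry, the list of rows, each a list of 4 numbers: the shift along the tool's x, y, z in m, then the turn about the tool's z in degrees. A call has 1 to 5 rows; each row is the pose to reach, as a shift and turn from the pose commanded when the call began, along the tool's axes at that moment; what a row does not reach only later rows make up. A row lasts 1/8 s, in which the tool goes at most 62.5 mm and 10.7 degrees, less where a joint would pass 70% of its speed; a pose out of reach is approached as far as the arm can. A call with a gripper value outside its range is refused whole. "grip" is the closure in counts, from 0 (fully open) to 255 (shut), set as the call begins (left out, the last holds). The fingers move at their own pace and stop on an object; "newtons" is the grip in N (left out, the last holds). Time passes only in rows, so rows that repeat a pose let the fingers close. It gives the time, the measured TCP pose, the force and the opening at its end, in the units of the state.
- arm.get_state(): the state, without advancing time (a new reading comes with each control period).
- cams.grab_frame(name): name is "scene" or "top" or "wrist"; returns (picture, depth): 400x640x3 uint8, red, green, blue; 400x640 float32, m along the optical axis (not along the pixel's ray), 0 where there is no reading.
- cams.camera_params(name): a dict with "intrinsics" (3x3 intrinsics, pixels), "position" and "attitude" of the camera in the world. Camera axes: x right, y down, z forward; pixel columns grow to the right and rows downward; lengths in m; the calibration is good to about 2 mm. The wrist camera is an equidistant fisheye: a pixel r from the principal point sees the ray r / f radians off the axis. A picture is of the moment at which its call begins: read the wrist's pose just before it. camera_params takes no time and is no camera call; for the wrist camera it gives the pose at the moment of the call.
- job_done(): hands the job in, once; it reports no verdict.
Trained networks look in the newest picture that a camera, given by its name, has taken for a name from the list of things; names that differ only in an ending like _2 or _b are one class to them, and where a whole thing is asked for, a point or a joint stands for the part that bears it (a point fixed in the world has none). Each returns a list of dicts, best first, with "score" (0 to 1); they miss things now and then, are a little off and sometimes report something else, mostly with a low value. They report only what shows in the picture. A call takes as long as a camera call. They do not tell look-alikes from the thing itself.
- finder.find_in(camera, query): "xyz" ([x, y, z] in m, in world coordinates, good to about 4 mm: the middle of the surface that is visible of it).
- finder.masks_of(camera, query): "mask" (400x640 bool, what is visible of it).
The state is a dict: "t": time; "q": joint angles; "qd": joint speeds; "joint_efforts": joint torques, N m; "eef_pos": TCP position; "ee_rot": TCP orientation; "force": force on the tool from outside, world axes, zero at the start; "moment": the same for the moment, N m; "width": finger opening in m.
Only numpy, scipy, OpenCV 4.12 (cv2) and the standard library are available. Lean on these libraries where they do the work, as an engineer would, in place of code of your own. Each camera call takes 0.05 s, during which the arm holds its last target. There are 200 camera calls.

## Working session

There is one attempt and no reset: what is moved stays moved. The work goes in short steps, Python scripts to look and compute and a tool call to move; the robot and the scene stay as the last step left them, time stands still between calls to the robot, and variables do not carry over. Pictures are saved under pics/ and viewed, about 8 in all and at most 12, crops included, and the job is handed in when it is done.

Besides the shell and the picture viewer there is one more tool, called after "Emit:" as name(argument=value, ...) on one line, values as JSON. play_rows: Moves the arm, as the interface text tells. Its arguments: {"type":"object","properties":{"targets":{"type":"array","items":{"type":"array","items":{"type":"array","items":{"type":"number"}}}},"grip":{"type":"number"},"newtons":{"type":"number"}},"required":["targets"]}

```bash
mkdir -p pics; ls; cat > h.py <<'E'
import numpy as np, cv2
from station import arm, cams, job_done, finder
from scipy.spatial.transform import Rotation as R
def save(n,img,crop=None,s=1):
    if crop: img=img[crop[1]:crop[3],crop[0]:crop[2]]
    img=cv2.resize(img,None,fx=s,fy=s,interpolation=cv2.INTER_CUBIC)
    cv2.imwrite(f'pics/{n}.png',img[:,:,::-1])
def att(p):
    a=np.array(p['attitude'],float)
    return a if a.shape==(3,3) else (R.from_euler('xyz',a).as_matrix() if a.size==3 else R.from_quat(a).as_matrix())
def cloud(cam,d,p=None):
    p=p or cams.camera_params(cam);K=np.array(p['intrinsics']);v,u=np.mgrid[:d.shape[0],:d.shape[1]]
    x=(u-K[0,2])/K[0,0];y=(v-K[1,2])/K[1,1]
    P=np.dstack([x*d,y*d,d]);W=P@att(p).T+np.array(p['position']);W[d<=0]=np.nan
    return W
E
python3 - <<'E'
from h import *
print(arm.get_state(), arm.tcp_to_tips)
for c in ['scene','top','wrist']:print(c,cams.camera_params(c))
t,d=cams.grab_frame('top');save('top',t)
np.savez('top.npz',t=t,d=d)
for q in ['bottom_box','middle_box','middle_box_cut','bottom_box_cut','cover','cover_cut','other_cover']:
    print(q,[(np.round(r['xyz'],3).tolist(),round(r['score'],2)) for r in finder.find_in('top',q)][:4])
s,ds=cams.grab_frame('scene');save('scene',s);np.savez('scene.npz',t=s,d=ds)
for q in ['middle_box','middle_box_cut','cover','cover_cut','other_cover']:
    print(q,[(np.round(r['xyz'],3).tolist(),round(r['score'],2)) for r in finder.find_in('scene',q)][:4])
E
```

```text
pics
{'t': 0.0, 'q': array([ 1.51312116e+00,  3.59408240e-01,  1.10972367e-02, -3.36250950e-04,
       -1.22412436e+00, -2.88114222e-01]), 'qd': array([-0.00102326,  0.00197621,  0.00119527,  0.00267531, -0.00028769,
        0.00120373]), 'joint_efforts': array([ 3.70825786e-03, -5.82717776e+01,  2.93049842e+01,  6.99722797e+00,
        6.87510154e-03, -1.50496826e-04]), 'eef_pos': array([0.22871346, 0.63487817, 0.40372785]), 'ee_rot': array([ 3.13993135e+00, -1.62698038e-04, -3.45903758e-01]), 'force': array([-0.73963154,  0.29134277, -0.62148059]), 'moment': array([ 0.02951562, -0.03550535,  0.04777294]), 'width': 0.08750058427340883} 0.1781
scene {'intrinsics': array([[417.55921688,   0.        , 328.64994624],
       [  0.        , 417.55921688, 194.03632566],
       [  0.        ,   0.        ,   1.        ]]), 'position': array([ 1.59735642, -0.13949119,  0.91547416]), 'attitude': array([-2.20420117, -0.02247864,  1.45042841])}
top {'intrinsics': array([[376.29288188,   0.        , 316.40318565],
       [  0.        , 376.29288188, 195.11379617],
       [  0.        ,   0.     
[... 653 characters left out ...]
 [([0.544, 0.005, 0.088], 0.9), ([0.28, -0.403, 0.039], 0.82), ([0.267, 0.208, 0.041], 0.65), ([0.286, -0.187, 0.044], 0.59)]
bottom_box_cut [([0.626, -0.049, 0.036], 0.63)]
cover [([0.51, 0.25, 0.012], 0.74), ([0.723, -0.251, 0.005], 0.28)]
cover_cut [([0.512, 0.256, 0.013], 0.84)]
other_cover [([0.514, -0.245, 0.016], 0.83)]
middle_box [([0.321, -0.194, 0.04], 0.96), ([0.32, -0.407, 0.041], 0.94), ([0.583, 0.004, 0.083], 0.86), ([0.292, 0.212, 0.038], 0.79)]
middle_box_cut [([0.326, -0.189, 0.039], 0.66), ([0.322, -0.406, 0.043], 0.65), ([0.584, -0.0, 0.086], 0.63), ([0.295, 0.214, 0.042], 0.63)]
cover []
cover_cut [([0.536, 0.249, 0.017], 0.64)]
other_cover [([0.534, -0.248, 0.01], 0.88)]
```

View pics/top.png

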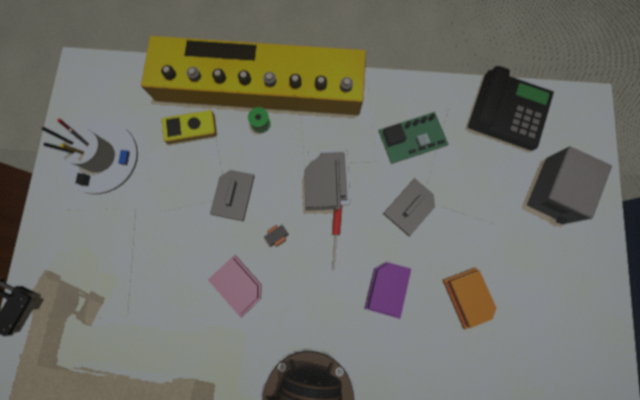

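View pics/scene.png

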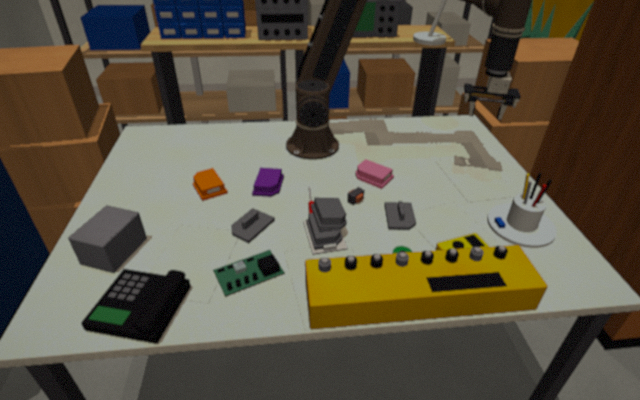

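The overhead picture shows the stack at (325,185), grey covers at (232,195) and (410,207), and orange, pink and purple look-alikes at (470,297), (236,285) and (388,290). I'll do a close crop with the geometry.

```bash
python3 - <<'E'
from h import *
z=np.load('top.npz');t,d=z['t'],z['d']
save('crop',t,(195,135,445,250),3.2)
W=cloud('top',d)
for y in range(150,215,6):print(y,[int(round(1e3*v)) if v==v else -1 for v in W[y,296:352:4,2]])
z=np.load('scene.npz')
save('crops',z['t'],(220,170,440,280),3.6)
E
```

```text
150 [0, 4, 1, 4, 3, 1, 2, 22, 24, 19, -1, -3, 0, 0]
156 [2, 1, 1, 1, 8, 8, 52, 50, 53, 51, 49, 48, 23, 2]
162 [1, 1, 0, 0, 93, 91, 95, 100, 98, 101, 75, 50, 21, 3]
168 [2, -1, -1, 85, 90, 89, 89, 93, 93, 97, 78, 48, 52, 0]
174 [-1, 1, 58, 84, 86, 89, 91, 93, 92, 94, 83, 50, 50, 8]
180 [1, 3, 56, 85, 86, 85, 91, 89, 95, 92, 88, 51, 47, 13]
186 [-2, 1, 6, 84, 85, 86, 85, 85, 90, 93, 92, 55, 49, 5]
192 [1, 4, 2, 80, 82, 85, 83, 85, 88, 90, 89, 52, 52, 11]
198 [-3, 2, 3, 78, 82, 82, 83, 87, 89, 88, 92, 52, 24, 9]
204 [1, -1, 1, 78, 80, 80, 82, 80, 85, 88, 88, 53, 12, 8]
210 [1, 2, -1, 41, 37, -1, 1, 0, 2, 1, 23, 20, 1, 1]
```

View pics/crop.png

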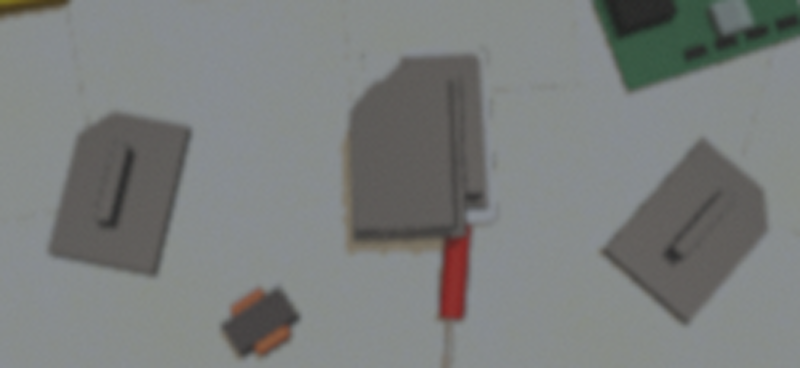

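View pics/crops.png

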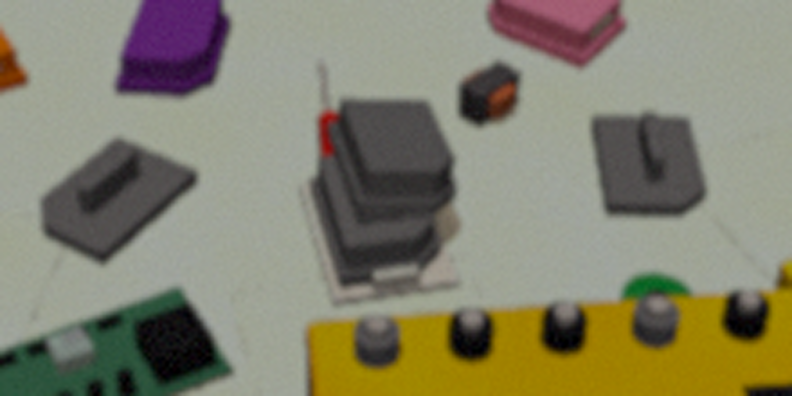

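The crop shows the left cover (120,190) cut at its upper-left corner, the same as the middle box (375,85). The right cover (690,230) is mirror-handed. So the target is the left cover, at about (0.51, 0.25) in the world. Next I move the wrist camera over the stack.

```bash
cat >> h.py <<'E'
def go(x,y,z,yawdeg,st=None):
    "shift in tool axes and turn from current pose to a world pose"
    s=arm.get_state();M=R.from_euler('xyz',s['ee_rot']).as_matrix()
    M=R.from_euler('xyz',[np.pi,0,s['ee_rot'][2]]).as_matrix()
    sh=M.T@(np.array([x,y,z])-s['eef_pos']);tu=-(yawdeg-np.degrees(s['ee_rot'][2]))
    print('go',np.round(sh,4).tolist(),round(float((tu+180)%360-180),2))
E
python3 -c "
from h import *
go(0.56,0.02,0.36,-90)"
```

```text
go [0.52, 0.4664, 0.0447] 70.19
```

Emit:
play_rows(targets=[[[0.043,0.039,0.004,10],[0.086,0.078,0.008,20],[0.13,0.117,0.012,30],[0.174,0.156,0.016,40],[0.217,0.195,0.02,50]]])

```text
t: 1.32
eef_pos: [0.3674, 0.3762, 0.3849]
ee_rot: [-3.141, 0.001, -1.224]
force: [1.0, 0.3, 0.7]
width: 0.0877
```

```bash
python3 -c "
from h import *
print(arm.get_state()['eef_pos']);go(0.56,0.02,0.36,-90)"
```

```text
[0.36744219 0.37624842 0.38491285]
go [0.4005, -0.0599, 0.0249] 19.88
```

Emit:
play_rows(targets=[[[0.06,-0.009,0.005,10],[0.12,-0.018,0.009,20],[0.18,-0.027,0.013,20],[0.24,-0.036,0.017,20],[0.3,-0.045,0.02,20]]])

```text
t: 1.95
eef_pos: [0.5133, 0.1101, 0.365]
ee_rot: [-3.141, 0.0, -1.567]
force: [1.8, 0.6, -0.1]
width: 0.0875
```

```bash
python3 -c "
from h import *
go(0.56,0.02,0.36,-90)"
```

```text
go [0.0903, -0.0464, 0.005] 0.21
```

Emit:
play_rows(targets=[[[0.045,-0.023,0.003,0],[0.09,-0.046,0.005,0],[0.09,-0.046,0.005,0],[0.09,-0.046,0.005,0]]])

```text
t: 2.45
eef_pos: [0.5588, 0.0219, 0.3596]
ee_rot: [3.141, 0.0, -1.569]
force: [0.3, -0.1, 0.2]
width: 0.0875
```

```bash
cat >> h.py <<'E'
def wcloud(d,p):
    K=np.array(p['intrinsics']);v,u=np.mgrid[:d.shape[0],:d.shape[1]]
    a=(u-K[0,2])/K[0,0];b=(v-K[1,2])/K[1,1];r=np.hypot(a,b)+1e-9
    k=np.tan(np.minimum(r,1.5))/r
    W=np.dstack([a*k*d,b*k*d,d])@att(p).T+np.array(p['position']);W[d<=0]=np.nan
    return W
def wproj(X,p):
    K=np.array(p['intrinsics']);c=(np.asarray(X)-p['position'])@att(p)
    n=np.hypot(c[...,0],c[...,1])+1e-12;th=np.arctan2(n,c[...,2])
    return np.stack([K[0,0]*th*c[...,0]/n+K[0,2],K[1,1]*th*c[...,1]/n+K[1,2]],-1)
E
python3 - <<'E'
from h import *
p=cams.camera_params('wrist');t,d=cams.grab_frame('wrist')
import pickle;pickle.dump((t,d,p),open('w1.pkl','wb'))
print(arm.get_state()['eef_pos'])
for q in ['bottom_box','middle_box','middle_box_cut','bottom_box_cut']:
    print(q,[(np.round(r['xyz'],3).tolist(),round(r['score'],2)) for r in finder.find_in('wrist',q)][:3])
save('w1',t)
W=wcloud(d,p);print('bench z',np.nanmedian(W[...,2]))
for v in range(60,360,20):print(v,[int(round(1e3*x)) if x==x else -1 for x in W[v,160:560:20,2]])
E
```

```text
[0.5586783  0.02251484 0.35972145]
bottom_box [([0.618, -0.046, 0.049], 0.89)]
middle_box [([0.552, -0.0, 0.089], 0.77), ([0.293, -0.167, 0.044], 0.71)]
middle_box_cut [([0.294, -0.169, 0.041], 0.79), ([0.55, -0.004, 0.082], 0.65)]
bottom_box_cut [([0.616, -0.043, 0.047], 0.63), ([0.551, -0.001, 0.087], 0.23)]
bench z 0.013199285193438132
60 [1, 2, 0, -1, 1, -1, 1, 1, 1, 0, 0, 2, -2, 0, 0, 1, 0, 1, 1, 1]
80 [0, 1, 0, 0, 1, 1, 1, -1, 0, 0, 0, 0, -1, 0, -1, 1, 1, 0, 1, -1]
100 [-1, 1, 0, 3, 8, 8, 22, 22, 22, 50, 9, 0, 2, 0, 0, 1, 1, 0, -1, 0]
120 [-1, 2, 1, 1, 49, 50, 50, 57, 60, 66, 63, 61, 23, 24, 25, 15, 15, 0, 0, 0]
140 [0, 0, 0, 0, 49, 89, 94, 97, 94, 92, 90, 88, 85, 0, 1, 0, 0, 0, 0, 0]
160 [1, 0, 1, 0, 51, 98, 95, 94, 92, 88, 87, 86, 84, 0, 1, 1, 0, -1, 1, 1]
180 [1, 0, 1, 0, 48, 96, 94, 91, 88, 87, 84, 83, 80, 1, 0, 0, 0, -1, 0, -1]
200 [1, 0, 1, 0, 1, 0, 91, 88, 86, 84, 82, 80, 76, -1, 0, 0, -1, -1, 0, 1]
220 [0, 0, 0, 0, 0, 0, 89, 86, 83, 81, 78, 1, 0, -1, 0, 1, 0, 0, 0, -1]
240 [255, 254, -1, 199, 193, 0, 0, 0, 0, 0, 0, 1, 183, 198, 33, 0, 256, 256, 258, 258]
260 [268, 257, 220, 219, 200, 0, 0, 0, 0, 0, -1, -1, 188, 216, 219, 252, 265, 270, 269, 271]
280 [271, 265, 264, 264, 263, 264, 263, 264, 264, 264, 264, 265, 264, 264, 265, 264, 267, 271, 271, 269]
300 [270, 263, 248, 230, -1, -1, -2, 0, -1, 0, -1, -1, 1, 227, 244, 259, 271, 271, 271, 273]
320 [280, 267, 253, -1, 0, 0, 0, -1, 14, 14, 14, 14, 273, 273, 274, 276, 277, 281, 283, 285]
340 [288, 287, 287, 285, 284, 282, 283, 284, 283, 284, 283, 283, 284, 285, 285, 286, 288, 289, 290, 291]
```

View pics/w1.png

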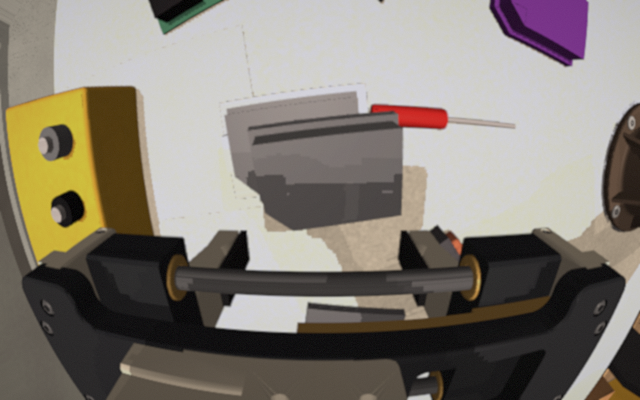

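```bash
cat >> h.py <<'E'
def toppose(W,zlo,zhi,box,tilt=True):
    "fit the flat top: returns plane normal, minAreaRect in world xy (points levelled along the plane)"
    m=np.isfinite(W[...,0])&(W[...,2]>zlo)&(W[...,2]<zhi)&(W[...,0]>box[0])&(W[...,0]<box[1])&(W[...,1]>box[2])&(W[...,1]<box[3])
    P=W[m]
    for tol in (.02,.01,.005,.004):
        A=np.c_[P[:,:2],np.ones(len(P))];c=np.linalg.lstsq(A,P[:,2],rcond=None)[0]
        P=P[abs(A@c-P[:,2])<tol]
    n=np.array([-c[0],-c[1],1]);n/=np.linalg.norm(n)
    return c,n,P
def plan(P,n):
    "levelled plane coords: rotate by smallest rotation taking n to z"
    v=np.cross(n,[0,0,1]);s=np.linalg.norm(v)
    Q=R.from_rotvec(v/s*np.arcsin(s)) if s>1e-6 else R.identity()
    C=P.mean(0);L=Q.apply(P-C);r=cv2.minAreaRect((L[:,:2]*1e3).astype(np.float32))
    cen=C+Q.inv().apply([r[0][0]/1e3,r[0][1]/1e3,0]);ang=r[2] if r[1][0]>r[1][1] else r[2]-90
    return cen,r[1],(ang+90)%180-90
E
python3 - <<'E'
from h import *
import pickle;t,d,p=pickle.load(open('w1.pkl','rb'));W=wcloud(d,p)
b=(.45,.68,-.08,.08)
c,n,P=toppose(W,.072,.105,b);cen,sz,a=plan(P,n)
print('mid',cen,sz,a,'n',n,'origin',cen-n*.042)
def ed(z0,z1,axis,lo,hi,step,side):
    # extremes along the other axis in bins
    m=np.isfinite(W[...,0])&(W[...,2]>z0)&(W[...,2]<z1);P=W[m];P=P[(P[:,0]>b[0])&(P[:,0]<b[1])&(P[:,1]>-.09)&(P[:,1]<.08)]
    o=1-axis;X=[];Y=[]
    for s in np.arange(lo,hi,step):
        q=P[(P[:,axis]>=s)&(P[:,axis]<s+step)]
        if len(q)>3:X.append(s+step/2);Y.append(np.sort(q[:,o])[0 if side<0 else -1])
    X=np.array(X);Y=np.array(Y);f=np.polyfit(X,Y,1);k=abs(Y-np.polyval(f,X))<.0025;f=np.polyfit(X[k],Y[k],1)
    print('edge',z0,z1,'slope deg',np.degrees(np.arctan(f[0])),'at0',f[1],'resid',(Y[k]-np.polyval(f,X[k])).std(),k.sum(),np.polyval(f,[X[0],X[-1]]),X[[0,-1]])
ed(.045,.054,0,.49,.62,.005,-1)   # top -y edge
ed(.005,.011,0,.47,.64,.005,-1)   # plate -y edge
ed(.045,.054,1,-.05,.0,.004,1)    # top +x
ed(.005,.011,1,-.065,.03,.004,1)  # plate +x
ed(.017,.026,1,-.065,.03,.004,1)  # flange/cleat +x
E
```

```text
mid [0.55069553 0.0107498  0.08721579] (124.7925033569336, 85.72351837158203) 5.301970481872559 n [-0.11895868  0.13776732  0.98329497] origin [0.55569179 0.00496358 0.0459174 ]
edge 0.045 0.054 slope deg -2.3760714653705355 at0 -0.030147672984188176 resid 0.0014124736767505263 9 [-0.0505835  -0.05577026] [0.4925 0.6175]
edge 0.005 0.011 slope deg 6.090927361112508 at0 -0.13123291813535362 resid 0.00044206386296885146 22 [-0.07707809 -0.06267237] [0.5075 0.6425]
edge 0.045 0.054 slope deg -5.959486451269873 at0 0.6490933105043726 resid 0.00033113018160177757 13 [0.654104   0.64909331] [-4.80000000e-02  3.98986399e-17]
edge 0.005 0.011 slope deg -6.948000700200757 at0 0.666231809736687 resid 0.0004495750381207488 9 [0.67390921 0.66269777] [-0.063  0.029]Traceback (most recent call last):
  File "<stdin>", line 19, in <module>
  File "<stdin>", line 13, in ed
    raise TypeError("expected non-empty vector for x")
TypeError: expected non-empty vector for x
```

The wrist view has the stack at (320,160), with the red screwdriver to its right at (410,117). My fit puts the bottom box at (0.5876, -0.0122), yaw 6°. The middle box is off by -30 mm in x and +20 mm in y. I'll push it along -y first, with two fingertips on the +y skirt.

```bash
cat >> h.py <<'E'
YB=np.radians(6.05);U=np.array([np.cos(YB),np.sin(YB)]);V=np.array([-U[1],U[0]]);C0=np.array([.5876,-.0122])
def uv(u,v): return C0+U*u+V*v   # bottom-box frame -> world
def pose():
    s=arm.get_state();d=s['eef_pos'][:2]-C0
    print('uv',np.round([d@U,d@V,s['eef_pos'][2]],4),'yaw',round(np.degrees(s['ee_rot'][2]),2),'F',np.round(s['force'],1),'w',round(s['width'],4),'t',s['t'])
E
python3 -c "
from h import *
pose();go(*uv(-.041,.107),.30,-84);go(*uv(-.041,.107),.218,-84)"
```

```text
uv [-0.0251  0.0382  0.36  ] yaw -89.72 F [-0.5  0.3  0.1] w 0.0876 t 2.7
go [-0.0669, 0.0228, 0.06] -5.72
go [-0.0669, 0.0228, 0.142] -5.72
```

Emit:
play_rows(targets=[[[-0.034,0.011,0.02,-3],[-0.067,0.023,0.05,-5.7],[-0.067,0.023,0.1,-5.7],[-0.067,0.023,0.142,-5.7],[-0.067,0.023,0.142,-5.7]]], grip=110, newtons=30)

```text
t: 3.32
eef_pos: [0.5343, 0.0892, 0.2153]
ee_rot: [3.136, -0.002, -1.467]
force: [-0.5, -0.1, 0.4]
width: 0.0507
```

```bash
python3 -c "
from h import *
pose()"
```

```text
uv [-0.0423  0.1064  0.2153] yaw -84.05 F [-0.5 -0.1  0.4] w 0.0507 t 3.325
```

Emit:
play_rows(targets=[[[0.022,0,0,0],[0.028,0,0,0],[0.034,0,0,0],[0.038,0,0,0],[0.041,0,0,0]]])

```text
t: 3.95
eef_pos: [0.5408, 0.049, 0.2194]
ee_rot: [-3.138, 0.001, -1.467]
force: [-0.5, 4.4, 2.8]
width: 0.0498
```

Emit:
play_rows(targets=[[[0.003,0,0,0],[0.006,0,0,0],[0.007,0,0,0]]])

```text
t: 4.32
eef_pos: [0.5406, 0.041, 0.2176]
ee_rot: [3.141, -0.0, -1.468]
force: [-1.3, 3.2, 1.5]
width: 0.0499
```

```bash
python3 -c "
from h import *
pose()"
```

```text
uv [-0.0411  0.0579  0.2176] yaw -84.12 F [-1.3  3.2  1.5] w 0.0499 t 4.325
```

Emit:
play_rows(targets=[[[0.002,0,0,0],[0.004,0,0,0],[0.004,0,0,0]]])

```text
t: 4.7
eef_pos: [0.5407, 0.0389, 0.2175]
ee_rot: [-3.141, 0.003, -1.469]
force: [-5.9, 16.8, 4.5]
width: 0.0499
```

```bash
cat >> h.py <<'E'
def look(n,b=(.45,.70,-.09,.09)):
    p=cams.camera_params('wrist');t,d=cams.grab_frame('wrist');W=wcloud(d,p);save(n,t)
    import pickle;pickle.dump((t,d,p),open(n+'.pkl','wb'))
    c,nn,P=toppose(W,.070,.108,b);cen,sz,a=plan(P,nn);o=cen-nn*.042-np.r_[C0,0]
    print('mid size',np.round(sz,1),'yaw',round(a,2),'origin uvz',np.round([o[:2]@U,o[:2]@V,o[2]],4),'tilt uv',np.round([nn[:2]@U,nn[:2]@V],3))
E
python3 -c "
from h import *
pose();look('w2')"
```

```text
uv [-0.0412  0.0558  0.2175] yaw -84.14 F [-5.9 16.8  4.5] w 0.0499 t 4.7
mid size [125.7 112.8] yaw 5.87 origin uvz [-0.0304  0.011   0.0439] tilt uv [-0.129 -0.   ]
```

Emit:
play_rows(targets=[[[-0.03,0,0,0],[-0.04,0,-0.04,0],[-0.04,0,-0.07,-10],[-0.04,0,-0.07,-20],[-0.04,0,-0.07,-30]]])

```text
t: 5.38
eef_pos: [0.5365, 0.0766, 0.2877]
ee_rot: [3.141, 0.0, -0.939]
force: [-0.2, 0.7, -0.1]
width: 0.0501
```

```bash
python3 -c "
from h import *
pose();go(*uv(-.135,0),.285,6)"
```

```text
uv [-0.0414  0.0937  0.2877] yaw -53.81 F [-0.2  0.7 -0.1] w 0.0501 t 5.375
go [0.034, 0.128, 0.0027] -59.81
```

Emit:
play_rows(targets=[[[0.008,0.03,0,-10],[0.016,0.06,0,-20],[0.025,0.095,0,-30],[0.034,0.128,0.002,-40],[0.034,0.128,0.003,-50]]])

```text
t: 6.0
eef_pos: [0.451, -0.0274, 0.2842]
ee_rot: [3.141, 0.002, -0.068]
force: [1.0, 0.7, -0.5]
width: 0.0501
```

```bash
python3 -c "
from h import *
pose();go(*uv(-.135,0),.218,6)"
```

```text
uv [-0.1375 -0.0008  0.2842] yaw -3.91 F [ 1.   0.7 -0.5] w 0.0501 t 6.0
go [0.0023, -0.0012, 0.0662] -9.91
```

Emit:
play_rows(targets=[[[0.002,-0.001,0.01,-9.9],[0.002,-0.001,0.05,-9.9],[0.002,-0.001,0.066,-9.9],[0.002,-0.001,0.066,-9.9]]])

```text
t: 6.5
eef_pos: [0.4543, -0.0252, 0.2173]
ee_rot: [3.14, 0.004, 0.1]
force: [-0.3, 0.4, -0.0]
width: 0.05
```

```bash
python3 -c "
from h import *
pose();look('w3')"
```

```text
uv [-0.1339  0.0011  0.2173] yaw 5.76 F [-0.3  0.4 -0. ] w 0.05 t 6.5
mid size [120.5  85.8] yaw 5.31 origin uvz [-0.0672 -0.0022  0.0391] tilt uv [-0.128 -0.003]
```

Emit:
play_rows(targets=[[[0.02,0,0,0],[0.03,0,0,0],[0.037,0,0,0],[0.043,0,0,0],[0.047,0,0,0]]])

```text
t: 7.18
eef_pos: [0.5012, -0.0202, 0.2188]
ee_rot: [3.141, 0.002, 0.1]
force: [-3.1, 0.5, 0.7]
width: 0.0495
```

Emit:
play_rows(targets=[[[0.003,0,0,0],[0.006,0,0,0],[0.009,0,0,0],[0.009,0,0,0]]])

```text
t: 7.68
eef_pos: [0.5105, -0.019, 0.2185]
ee_rot: [3.141, 0.002, 0.101]
force: [-5.5, 0.1, 4.2]
width: 0.0498
```

```bash
python3 -c "
from h import *
pose()"
```

```text
uv [-0.0774  0.0013  0.2185] yaw 5.79 F [-5.5  0.1  4.2] w 0.0498 t 7.675
```

Emit:
play_rows(targets=[[[0.001,0,0,0],[0.002,0,0,0],[0.003,0,0,0],[0.003,0,0,0]]])

```text
t: 8.18
eef_pos: [0.5115, -0.0192, 0.2181]
ee_rot: [3.141, 0.006, 0.101]
force: [-13.2, 2.2, 10.4]
width: 0.0501
```

Emit:
play_rows(targets=[[[-0.02,0,0,0],[-0.05,0,-0.03,0],[-0.03,0,-0.08,0],[0,0,-0.12,0],[0,0,-0.13,0]]])

```text
t: 8.8
eef_pos: [0.5166, -0.0181, 0.3519]
ee_rot: [-3.141, -0.007, 0.102]
force: [-1.2, -1.0, -0.0]
width: 0.05
```

```bash
python3 -c "
from h import *
pose();look('w4')"
```

```text
uv [-0.0712  0.0016  0.3519] yaw 5.82 F [-1.2 -1.  -0. ] w 0.05 t 8.8
mid size [125.1  84.9] yaw 6.07 origin uvz [ 0.0015 -0.0015  0.04  ] tilt uv [0.002 0.001]
```

View pics/w4.png

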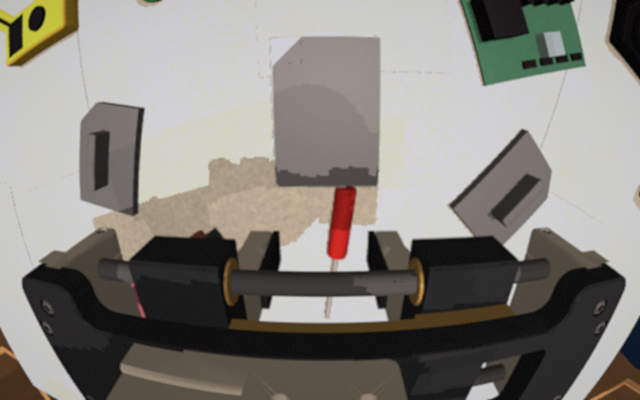

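The wrist view shows the box square at (328,112). It measures z 0.040 with no tilt and yaw 6.07°, so it is home. The fitting cover is at (110,158), so I move above it.

```bash
python3 -c "
from h import *
go(.50,.25,.36,-13)"
```

```text
go [0.0118, -0.2685, -0.0087] 18.8
```

Emit:
play_rows(targets=[[[0.003,-0.06,-0.003,6],[0.006,-0.12,-0.006,12],[0.009,-0.18,-0.009,19],[0.012,-0.24,-0.009,19],[0.012,-0.268,-0.009,19]]], grip=0)

```text
t: 9.48
eef_pos: [0.498, 0.2517, 0.3562]
ee_rot: [3.141, 0.001, -0.229]
force: [-0.2, -0.5, -0.2]
width: 0.0872
```

Emit:
play_rows(targets=[[[0,0,0,0],[0,0,0,0]]])

```text
t: 9.72
eef_pos: [0.4984, 0.2487, 0.3567]
ee_rot: [3.14, 0.001, -0.23]
force: [-0.6, -0.8, -1.3]
width: 0.0878
```

```bash
python3 - <<'E'
from h import *
print(arm.get_state()['eef_pos']);p=cams.camera_params('wrist');t,d=cams.grab_frame('wrist');W=wcloud(d,p);save('w5',t)
b=(.38,.65,.15,.36)
c,n,P=toppose(W,.009,.019,b);print('cover flange',plan(P,n),'n',n)
m=np.isfinite(W[...,0])&(W[...,2]>.039)&(W[...,2]<.049)&(W[...,0]>b[0])&(W[...,0]<b[1])&(W[...,1]>b[2])&(W[...,1]<b[3])
print('rib',plan(W[m],np.array([0,0,1.])))
for q in ['cover_cut','cover','other_cover']:print(q,[(np.round(r['xyz'],3).tolist(),round(r['score'],2)) for r in finder.find_in('wrist',q)][:3])
E
```

```text
[0.49841301 0.24866242 0.35669283]
cover flange (array([0.51814938, 0.25857679, 0.01399551]), (97.15435028076172, 137.5511016845703), -7.2420806884765625) n [1.43898913e-03 9.35461933e-04 9.99998527e-01]
rib (array([0.51846729, 0.25833636, 0.04378154]), (14.981253623962402, 69.70187377929688), -6.834381103515625)
cover_cut [([0.527, 0.256, 0.015], 0.71)]
cover [([0.522, 0.256, 0.014], 0.92)]
other_cover [([0.522, -0.229, 0.013], 0.9)]
```

View pics/w5.png

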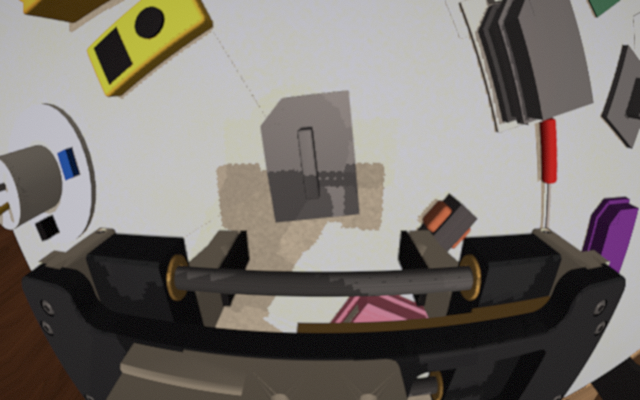

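The view shows the cover at (310,155) with its cut at the upper left (275,105), which is +x+y. The rib runs along its length, at yaw -7°. I grasp it there.

```bash
python3 -c "
from h import *
go(.5183,.2585,.198,-7)"
```

```text
go [0.0165, -0.0145, 0.1596] -6.28
```

Emit:
play_rows(targets=[[[0.0165,-0.0145,0.05,-6.3],[0.0165,-0.0145,0.1,-6.3],[0.0165,-0.0145,0.14,-6.3],[0.0165,-0.0145,0.158,-6.3],[0.0165,-0.0145,0.158,-6.3]]])

```text
t: 10.55
eef_pos: [0.518, 0.2585, 0.1983]
ee_rot: [3.139, 0.002, -0.122]
force: [-0.3, 0.1, 0.2]
width: 0.0877
```

```bash
python3 -c "
from h import *
pose();go(.5183,.2585,.198,-7)"
```

```text
uv [-0.0407  0.2765  0.1983] yaw -6.97 F [-0.3  0.1  0.2] w 0.0877 t 10.55
go [0.0003, -0.0, 0.0003] 0.03
```

Emit:
play_rows(targets=[[[0,0,0,0],[0,0,0,0],[0,0,0,0],[0,0,0,0],[0,0,0,0]]], grip=255, newtons=40)

```text
t: 11.18
eef_pos: [0.5182, 0.2596, 0.1999]
ee_rot: [-3.141, -0.0, -0.121]
force: [-0.1, -0.5, -0.2]
width: 0.0433
```

Emit:
play_rows(targets=[[[0,0,0,0],[0,0,-0.005,0],[0,0,-0.03,0],[0,0,-0.07,0],[0,0,-0.1,0]]])

```text
t: 11.8
eef_pos: [0.5184, 0.2596, 0.3016]
ee_rot: [-3.141, -0.001, -0.12]
force: [0.4, 0.6, -0.3]
width: 0.0008
```

```bash
python3 -c "
from h import *
pose();go(*uv(.0015,-.0015),.31,6.06)"
```

```text
uv [-0.0402  0.2776  0.3016] yaw -6.9 F [ 0.4  0.6 -0.3] w 0.0008 t 11.8
go [0.1032, 0.2626, -0.0084] -12.96
```

The fingers close slowly, so they shut after the lift and caught nothing. I open again, re-measure the cover and repeat.

Emit:
play_rows(targets=[[[-0.01,0,-0.04,0],[-0.02,0,-0.055,0],[-0.02,0,-0.055,0],[-0.02,0,-0.055,0],[-0.02,0,-0.055,0]]], grip=0)

```text
t: 12.42
eef_pos: [0.4984, 0.2617, 0.3532]
ee_rot: [3.14, 0.002, -0.121]
force: [0.0, 1.0, 1.0]
width: 0.0453
```

Emit:
play_rows(targets=[[[0,0,0,0],[0,0,0,0],[0,0,0,0],[0,0,0,0],[0,0,0,0]]])

```text
t: 13.05
eef_pos: [0.4984, 0.2619, 0.3547]
ee_rot: [-3.142, -0.0, -0.121]
force: [-0.4, 1.1, 0.2]
width: 0.0871
```

```bash
python3 - <<'E'
from h import *
pose();p=cams.camera_params('wrist');t,d=cams.grab_frame('wrist');W=wcloud(d,p);save('w6',t)
b=(.38,.65,.15,.36)
c,n,P=toppose(W,.009,.019,b);print('cover flange',plan(P,n),'n',n)
m=np.isfinite(W[...,0])&(W[...,2]>.039)&(W[...,2]<.049)&(W[...,0]>b[0])&(W[...,0]<b[1])&(W[...,1]>b[2])&(W[...,1]<b[3])
print('rib',plan(W[m],np.array([0,0,1.])))
go(.5183,.2585,.198,-7)
E
```

```text
uv [-0.0599  0.282   0.3547] yaw -6.91 F [-0.4  1.1  0.2] w 0.0871 t 13.05
cover flange (array([0.5179613 , 0.25818995, 0.01399992]), (96.69495391845703, 136.95501708984375), -7.118293762207031) n [1.29852628e-03 9.24078854e-04 9.99998730e-01]
rib (array([0.51883995, 0.25791256, 0.04383408]), (12.740178108215332, 69.1494369506836), -7.1262054443359375)
go [0.0202, 0.001, 0.1567] 0.09
```

Cover unmoved. Descend and close fully this time.

Emit:
play_rows(targets=[[[0.02,0.001,0.05,0],[0.02,0.001,0.1,0],[0.02,0.001,0.14,0],[0.02,0.001,0.156,0],[0.02,0.001,0.156,0]]], grip=130)

```text
t: 13.72
eef_pos: [0.5182, 0.2586, 0.1983]
ee_rot: [3.14, 0.001, -0.121]
force: [-0.7, 0.8, 0.3]
width: 0.0452
```

Emit:
play_rows(targets=[[[0,0,0,0],[0,0,0,0],[0,0,0,0],[0,0,0,0],[0,0,0,0]]], grip=255, newtons=40)

```text
t: 14.35
eef_pos: [0.5182, 0.2587, 0.1995]
ee_rot: [-3.141, -0.001, -0.12]
force: [-1.9, 0.3, 6.5]
width: 0.0138
```

Emit:
play_rows(targets=[[[0,0,0,0],[0,0,0,0],[0,0,0,0]]])

```text
t: 14.72
eef_pos: [0.5182, 0.2587, 0.1995]
ee_rot: [-3.141, -0.001, -0.12]
force: [-1.6, 0.0, 6.9]
width: 0.0135
```

Emit:
play_rows(targets=[[[0,0,-0.02,0],[0,0,-0.05,0],[0,0,-0.09,0],[0,0,-0.12,0],[0,0,-0.12,0]]])

```text
t: 15.35
eef_pos: [0.5185, 0.2589, 0.3212]
ee_rot: [-3.138, -0.003, -0.12]
force: [-0.6, -0.2, -2.3]
width: 0.0137
```

```bash
python3 -c "
from h import *
pose();go(*uv(.0015,-.0015),.32,6.06)"
```

```text
uv [-0.0401  0.2769  0.3212] yaw -6.9 F [-0.6 -0.2 -2.3] w 0.0137 t 15.35
go [0.1029, 0.262, 0.0012] -12.96
```

Emit:
play_rows(targets=[[[0.022,0.056,0,-5],[0.044,0.112,0,-10],[0.066,0.168,0,-13],[0.088,0.224,0,-13],[0.103,0.262,0,-13]]])

```text
t: 15.98
eef_pos: [0.5885, -0.0165, 0.3172]
ee_rot: [3.142, 0.002, 0.105]
force: [0.7, 0.1, -1.6]
width: 0.0135
```

Emit:
play_rows(targets=[[[0,0,0.02,0],[0,0,0.02,0]]])

```text
t: 16.23
eef_pos: [0.5878, -0.0148, 0.2961]
ee_rot: [3.141, 0.005, 0.104]
force: [0.2, -0.6, -1.5]
width: 0.0137
```

```bash
python3 - <<'E'
from h import *
pose();go(*uv(.0015,-.0015),.285,6.06)
p=cams.camera_params('wrist');t,d=cams.grab_frame('wrist');W=wcloud(d,p);save('w7',t)
import pickle;pickle.dump((t,d,p),open('w7.pkl','wb'))
c,n,P=toppose(W,.11,.13,(.45,.72,-.12,.1));print('cover flange',plan(P,n),n)
t,d=cams.grab_frame('scene');save('s2',t,(260,130,400,270),4)
E
```

```text
uv [-1.000e-04 -2.600e-03  2.961e-01] yaw 5.99 F [ 0.2 -0.6 -1.5] w 0.0137 t 16.225
go [0.0016, -0.0011, 0.0111] -0.07
cover flange (array([ 0.58839059, -0.0149568 ,  0.11074768]), (133.23031616210938, 96.60717010498047), 5.970952987670898) [0.00330173 0.00124799 0.99999377]
```

View pics/w7.png

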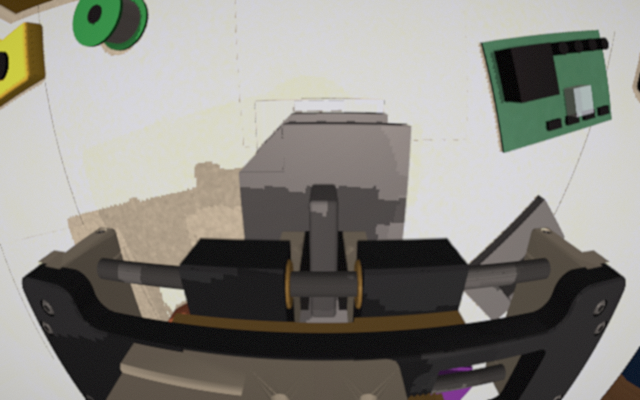

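The wrist picture shows the cover held level at (325,180), with its cut at the left (260,150) above the box's cut. I correct the position and lower gently.

Emit:
play_rows(targets=[[[0.0016,-0.001,0.005,0],[0.0016,-0.001,0.01,0],[0.0016,-0.001,0.01,0]]])

```text
t: 16.7
eef_pos: [0.5901, -0.0125, 0.2883]
ee_rot: [3.142, 0.001, 0.107]
force: [0.3, 0.7, -1.2]
width: 0.0139
```

```bash
python3 -c "
from h import *
pose();go(*uv(.0015,-.0015),.2715,6.06)"
```

```text
uv [ 0.0024 -0.0005  0.2883] yaw 6.12 F [ 0.3  0.7 -1.2] w 0.0139 t 16.7
go [-0.0009, 0.001, 0.0168] 0.06
```

Emit:
play_rows(targets=[[[-0.0009,0.001,0.003,0],[-0.0009,0.001,0.006,0],[-0.0009,0.001,0.008,0],[-0.0009,0.001,0.01,0],[-0.0009,0.001,0.01,0]]])

```text
t: 17.32
eef_pos: [0.5895, -0.0139, 0.2785]
ee_rot: [3.142, 0.0, 0.106]
force: [0.7, 0.8, -1.8]
width: 0.0137
```

```bash
python3 -c "
from h import *
pose();go(*uv(.0015,-.0015),.2715,6.06)"
```

```text
uv [ 0.0017 -0.0019  0.2785] yaw 6.08 F [ 0.7  0.8 -1.8] w 0.0137 t 17.325
go [-0.0002, -0.0004, 0.007] 0.02
```

Emit:
play_rows(targets=[[[0,0,0.002,0],[0,0,0.004,0],[0,0,0.006,0],[0,0,0.007,0],[0,0,0.007,0]]])

```text
t: 17.95
eef_pos: [0.5895, -0.0139, 0.2716]
ee_rot: [-3.142, 0.0, 0.106]
force: [0.2, 0.3, -1.0]
width: 0.0135
```

```bash
python3 -c "
from h import *
pose()"
```

```text
uv [ 0.0017 -0.0019  0.2716] yaw 6.09 F [ 0.2  0.3 -1. ] w 0.0135 t 17.95
```

Nearly home with no jamming. I press slightly until contact shows.

Emit:
play_rows(targets=[[[0,0,0.001,0],[0,0,0.002,0],[0,0,0.002,0]]])

```text
t: 18.32
eef_pos: [0.5894, -0.0139, 0.2715]
ee_rot: [3.141, -0.001, 0.107]
force: [-7.1, 0.5, 13.4]
width: 0.0138
```

Firm contact at the expected height. I ease off the press, then release.

Emit:
play_rows(targets=[[[0,0,-0.0015,0],[0,0,-0.0015,0],[0,0,-0.0015,0],[0,0,-0.0015,0],[0,0,-0.0015,0]]], grip=150)

```text
t: 18.95
eef_pos: [0.5895, -0.0139, 0.271]
ee_rot: [3.142, 0.0, 0.106]
force: [-0.2, 0.0, -0.1]
width: 0.0359
```

Emit:
play_rows(targets=[[[0,0,-0.005,0],[0,0,-0.03,0],[-0.02,0,-0.07,0],[-0.05,0,-0.1,0],[-0.06,0,-0.1,0]]])

```text
t: 19.58
eef_pos: [0.5292, -0.0204, 0.3743]
ee_rot: [-3.141, -0.005, 0.107]
force: [0.7, 0.7, -0.7]
width: 0.0363
```

Emit:
play_rows(targets=[[[0,0,0,0],[0,0,0,0],[0,0,0,0]]])

```text
t: 19.95
eef_pos: [0.5303, -0.0202, 0.3702]
ee_rot: [3.141, 0.002, 0.106]
force: [0.3, -0.7, -0.6]
width: 0.036
```

```bash
python3 - <<'E'
from h import *
pose();p=cams.camera_params('wrist');t,d=cams.grab_frame('wrist');W=wcloud(d,p);save('w8',t)
b=(.45,.72,-.12,.1)
c,n,P=toppose(W,.080,.095,b);r=plan(P,n);o=r[0][:2]-C0;print('cover flange',r,n,'uv',o@U,o@V)
m=np.isfinite(W[...,0])&(W[...,2]>.106)&(W[...,2]<.126)&(W[...,0]>b[0])&(W[...,0]<b[1])&(W[...,1]>b[2])&(W[...,1]<b[3])
print('rib',plan(W[m],np.array([0,0,1.])))
t,d=cams.grab_frame('scene');save('s3',t,(260,140,420,290),4)
t,d=cams.grab_frame('top')
for q in ['other_cover']:print(q,[(np.round(r['xyz'],3).tolist(),round(r['score'],2)) for r in finder.find_in('top',q)][:3])
E
```

```text
uv [-0.0578 -0.0019  0.3702] yaw 6.08 F [ 0.3 -0.7 -0.6] w 0.036 t 19.95
cover flange (array([ 0.58967619, -0.01417894,  0.08598444]), (136.75149536132812, 97.12908935546875), 6.177481174468994) [1.53473890e-03 8.84890567e-04 9.99998431e-01] uv 0.0018560503494111185 -0.0021867361190144575
rib (array([ 0.58944206, -0.01400619,  0.11578388]), (69.79357147216797, 13.694868087768555), 5.753702163696289)
other_cover [([0.514, -0.246, 0.016], 0.88)]
```

View pics/w8.png

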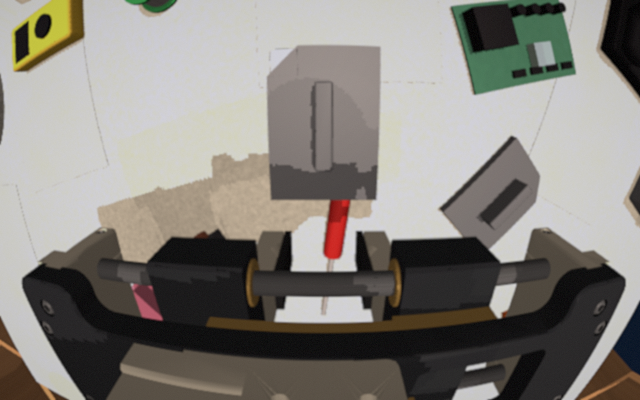

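View pics/s3.png

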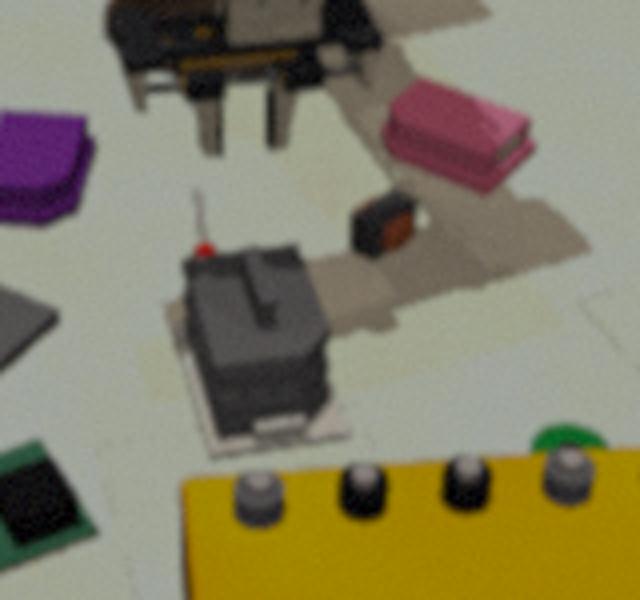

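The wrist picture shows the cover square on the stack at (325,120), with its cut at the upper left. The scene crop shows the stack (255,340) flush. The flange top is at 86.0 mm and the rib top at 115.8 mm, against 86 and 116 expected. The other cover has not moved. I hand the job in.

```bash
python3 -c "
from h import *
job_done()"
```

```text
the job is handed in; nothing more can be done
```

The job is done and handed in, about 20 s into the 72 s allowed. The middle box is home on the bottom box, and the fitting cover is seated flush on top with its cut corner over the box's cut corner.

- **Middle box:** I pushed it square with the fingertips on its skirt, first along -y, then along +x. After that it measured 40.0 mm above the bottom box's origin, level to about 0.1° and at yaw 6.07° against 6.05° for the bottom box.
- **Cover:** I took the left one, whose +x+y corner is cut. My first grasp closed on nothing because I lifted before the slow fingers had shut; a new look showed the cover had not moved, and the second grasp held. I lowered it until it made contact at the expected height with about 13 N, eased off and let go.
- **Last checks:** The flange top read 86.0 mm and the rib top 115.8 mm, against 86 and 116 expected. The cover is level and within about 1 mm of where I measured the middle box. Its yaw read 6.18° from the flange and 5.75° from the rib, a disagreement within measuring noise.
- **The rest of the bench:** The mirror-handed cover measured in the same place as at the start. I checked the other loose things only by eye in the last pictures, and those in view looked undisturbed. Reported forces stayed under about 20 N.

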